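# Shut and latch the gate of a slide-box carrier

## Robot

A 6-joint arm with a two-finger parallel gripper is mounted at the origin on the work surface. World frame = base frame: x ahead of the robot, y to its left, z up, the work surface at z = 0. Lengths are in m, angles in rad, forces in N, time in s.
With the tool pointing down it reaches from about 0.325 to 0.75 m from the base axis. Payload 7.6 kg.
Tool frame: the origin (TCP) lies at the very end of the fingers, on their centre line; the grasp point (between the pads) lies 19 mm behind it (robot.grip_depth is the distance from the TCP to the grasp point, in m); z points along the fingers, y is the direction in which the jaws open and shut (so a half turn about z gives the same grasp; the last joint's range is limited). The gripper opens to 85 mm and grips with 20 to 120 N. Pads are 22 mm wide; open, the fingers measure 114 mm over their backs; the gripper's body (76 mm by 85 mm) begins 54 mm behind the grasp point. The pads swing forward as they close: fully open they stand 13 mm farther back than shut.
Start: joints at [-1.399, 0.052, 1.401, -0, 1.689, -0.07], TCP at [0.126, -0.51, 0.231] pointing down, gripper open.
Joint ranges: [-2.9, 2.9], [-0.91, 2.17], [0.12, 2.37], [-1.06, 4.2], [0.26, 2.73], [-2.93, 2.93]. Speed limits (rad/s): [2.57, 2.57, 3.01, 3.14, 3.14, 3.14].

## Interface

Orientations are given as [roll, pitch, yaw] about the fixed x, y, z axes, in that order (R = Rz(yaw) Ry(pitch) Rx(roll)).
In Python, from station import readout, viewer, robot gives the robot as it stands.
- The arm moves only by the tool drive_tool, never from a script. Its argument "motion" is a list that holds one entry, the list of rows, each a list of 6 numbers: the shift along the world's x, y, z in m, then the turn, a rotation vector about the world's x, y, z in rad. A call has 1 to 20 rows; each row shifts and turns the commanded pose from where the row before left it; what a row does not reach is not made up. A row lasts 1/8 s, in which the tool goes at most 62.5 mm and 10.7 degrees, less where a joint would pass 70% of its speed; a pose out of reach is approached as far as the arm can. A call is refused whole if a number of a shift passes 0.0625 or a number of a turn 0.188, either way. A call with a gripper value outside its range is refused whole. "hand" is the closure, from 0 (fully open) to 1 (shut), set as the call begins (left out, the last holds). The fingers move at their own pace and stop on an object; "force" is the grip in N (left out, the last holds). Time passes only in rows, so rows that do not move let the fingers close. It gives the time, the measured TCP pose, the force and the opening at its end, in the units of the state.
- readout.sense(): the state, without advancing time (a new reading comes with each control period).
- viewer.camera(name): name is "scene" or "top" or "wrist"; returns a dict with "image" (400x640x3 uint8, red, green, blue), "camera_matrix" (3x3 intrinsics, pixels), "dist_coeffs" ([k1, k2, p1, p2, k3] as OpenCV has them; the pictures are not rectified), "R" (3x3) and "t" (3): a world point X has camera coordinates R X + t; the wrist camera has in their place "T_tool_cam" (4x4, takes a point from camera to tool coordinates, whose origin is the TCP and whose axes are the flange's). Camera axes: x right, y down, z forward; pixel columns grow to the right and rows downward; lengths in m; the calibration is good to about 2 mm. A picture is of the moment at which its call begins: read the wrist's pose just before it. There is no depth.
- robot.job_done(): hands the job in, once; it reports no verdict.
The state is a dict: "time": time; "q": joint angles; "joint_velocities": joint speeds; "joint_torque": joint torques, N m; "tool_pos": TCP position; "eef_rot": TCP orientation; "wrist_force": force on the tool from outside, world axes, zero at the start; "torque": the same for the moment, N m; "finger_gap": opening from 0.0 (shut) to 1.0 (fully open).
Only numpy, scipy, OpenCV 4.12 (cv2) and the standard library are available. Lean on these libraries where they do the work, as an engineer would, in place of code of your own. Each camera call takes 0.05 s, during which the arm holds its last target.

## Task

Shut the sprung gate of the white slide-box carrier and latch it so that it stays shut on its own: with the gate still open, lift the steel latch bar, swing the gate in with the bar held up over the striker lip of the catch, then let the bar down fully home in the notch behind the lip and let go. The catch is slotted and may sit up to 12 mm further in or out than drawn, so feel for it gently and never force the bar against it; leave everything else where it is.

Things in the scene. Friction and masses are not known exactly. Their poses are not given: they have to be found in the camera images.
- carrier: White sheet-metal carrier tray fixed on the bench, 200 mm (its x) by 260 mm (its y), walls 97 mm tall on three sides; the side towards its +x is open and is closed by the gate. Origin: centre of the underside, on the bench; z up. Carrying handles stick out 30 mm on both y sides.
- gate_hinge (a point): Point on the gate's vertical hinge axis at bench level: carrier frame (100, 115, 0) mm. Axes as the carrier's. The gate is a white plate 8 mm thick, reaching 185 mm from the hinge, 20 to 110 mm above the bench. Its spring (about 1.2 N m/rad, at rest near 0.5 rad, so 0.6 N m when shut) swings it open again unless it is latched.
- gate (a joint): Gate angle about the vertical hinge, rad. 0 = shut (gate along the carrier's -y from the hinge); positive = open, free end out towards the carrier's +x (counter-clockwise from above). Stops at -0.10 and 0.75.
- latch (a joint): Angle of the latch bar on the gate, rad. 0 = bar level, lying down on its stop pin on the gate, as it starts and as it is when fully down in the notch (too low to pass the striker); positive = free end raised; upper stop +0.26. About 0.085 just clears the striker. It falls by its own weight (0.2 kg, varies), but the sprung lip can grip it part way: lead it right down.
- bar: Steel latch bar, 200 x 14 mm, 6 mm thick, on the gate's outer face. Origin: on its level pivot and centre line, at (12, -45, 98) mm in the gate's frame (origin gate_hinge; the carrier's axes turned by the gate angle: x out of the gate, -y along it to the free end). When level the bar runs from 15 mm behind the pivot to 185 mm ahead (gate's -y), 45 mm past the gate's free edge.
- thumb (a point): Centre of the round steel thumb plate standing up from the bar: disc 32 mm across, 8 mm thick along the gate's x, centre 85 mm from the pivot towards the bar's free end and 54 mm above its centre line. It stands clear above the gate and can be pinched from above, one finger on either side of the gate; it turns in the pinch as the bar swings. Axes as the bar's.
- notch (a point): Drawn (middle) place of the catch: centre of the notch at the level of the bar's underside when fully down; carrier frame (112, -100, 91) mm, axes as the carrier's. The point belongs to the carrier: the real catch, a rigid steel bracket 14 mm wide (y), is set up to 12 mm from it towards the carrier's +x or -x, at the same height, and is not tracked.
- striker (a point): Drawn place of the striker lip's top centre: carrier frame (119, -100, 105) mm; it shifts with the catch. Lip: 4 mm thick, its top 14 mm above the underside of the lowered bar, upright, no ramp. Behind it the notch, 10 mm wide in x for the 6 mm bar, then a back plate 55 mm tall that stops the raised bar if the gate goes in too far. Touch the catch slowly: over 10 N between bar and catch damages it.
- slidebox_a: Bystander, not to be disturbed: blue plastic slide box 150 x 90 x 34 mm lying in the carrier. Origin: centre of its underside.
- slidebox_b: Bystander, not to be disturbed: white plastic slide box 150 x 90 x 34 mm lying in the carrier. Origin: centre of its underside.
- dropper: Bystander, not to be disturbed: amber glass dropper bottle, 32 mm across, 70 mm tall, on the bench beyond the latch corner of the carrier. Origin: centre of its underside.
- stain_jar: Bystander, not to be disturbed: open glass staining jar, 56 mm across, 85 mm tall, on the bench near the hinge corner of the carrier. Origin: centre of its underside.
- dish: Bystander, not to be disturbed: clear lidded culture dish, 94 mm across, 18 mm tall, on the bench to the left. Origin: centre of its underside.
- wash_bottle: Bystander, not to be disturbed: white wash bottle with red spout, 68 mm across, 180 mm tall, on the bench to the right. Origin: centre of its underside.
- forceps: Bystander, not to be disturbed: steel forceps 120 mm long lying on the bench to the left. Origin: centre of its underside.

How it is judged:
By the outcome, as a careful person would: the job done as asked, in the order asked, and still so for the second after the job is handed in, with the robot touching nothing.
It also fails if it takes over 51 s, if anything falls off the work surface, if the arm or the gripper's body presses on something with over 40 N, if the wrist force passes 120 N, or if a joint passes its speed limit or range.

## Working session

There is one attempt and no reset: what is moved stays moved. The work goes in short steps, Python scripts to look and compute and a tool call to move; the robot and the scene stay as the last step left them, time stands still between calls to the robot, and variables do not carry over. Pictures are saved under pics/ and viewed, and the job is handed in when it is done.

Besides the shell and the picture viewer there is one more tool, called after "Request:" by a JSON object that holds its "api" and its "payload". drive_tool: Moves the arm, as the interface text tells. Its arguments: {"type":"object","properties":{"motion":{"type":"array","items":{"type":"array","items":{"type":"array","items":{"type":"number"}}}},"hand":{"type":"number"},"force":{"type":"number"}},"required":["motion"]}

```bash
mkdir -p pics; ls; python3 - <<'E'
from station import readout, viewer, robot
import cv2,numpy as np
print(readout.sense())
for n in ["scene","top","wrist"]:
    c=viewer.camera(n)
    cv2.imwrite(f"pics/{n}0.png",c["image"][:,:,::-1])
    print(n,[ (k,np.round(v,4).tolist()) for k,v in c.items() if k!="image"])
E
```

```text
pics
{'time': 0.0, 'q': array([-1.39932049e+00,  5.28303603e-02,  1.40171677e+00, -1.92740297e-05,
        1.68858000e+00, -7.03150518e-02]), 'joint_velocities': array([ 0.00033371, -0.00020923, -0.00042652,  0.00036509, -0.00070613,
        0.00019118]), 'joint_torque': array([ 1.62162200e-04, -3.81666076e+01, -3.60186231e+01, -1.00048935e-04,
        6.32794181e-03, -2.17684124e-05]), 'tool_pos': array([ 0.12566629, -0.50943682,  0.23047979]), 'eef_rot': array([-3.14006062e+00, -8.87111676e-05,  2.41788575e-01]), 'wrist_force': array([-0.81269628,  0.40200769,  0.67835999]), 'torque': array([ 0.05352757, -0.00987818,  0.03017403]), 'finger_gap': 0.996468934421415}
scene [('camera_matrix', [[428.6762, 0.0, 316.847], [0.0, 428.6762, 194.2735], [0.0, 0.0, 1.0]]), ('dist_coeffs', [-0.0192, 0.0, 0.0, 0.0, 0.0]), ('R', [[-0.8605, 0.5088, 0.024], [0.2738, 0.5016, -0.8206], [-0.4296, -0.6996, -0.571]]), ('t', [0.4266, -0.0355, 1.5112])]
top [('camera_matrix', [[483.5705, 0.0, 323.8875], [0.0, 483.5705, 201.5937], [0.0, 0.0, 1.0]]), ('dist_coeffs', [-0.1055, 0.0, 0.0, 0.0, 0.0]), ('R', [[0.0084, -0.9999, 0.0062], [-0.9852, -0.0093, -0.171], [0.171, -0.0046, -0.9853]]), ('t', [-0.0126, 0.5122, 1.3892])]
wrist [('camera_matrix', [[291.3601, 0.0, 323.6698], [0.0, 291.3601, 201.0302], [0.0, 0.0, 1.0]]), ('dist_coeffs', [-0.0052, 0.0, 0.0, 0.0, 0.0]), ('T_tool_cam', [[-0.0, -0.9617, -0.274, 0.0697], [1.0, 0.0001, -0.0006, 0.0002], [0.0006, -0.274, 0.9617, -0.1434], [0.0, 0.0, 0.0, 1.0]])]
```

View pics/scene0.png

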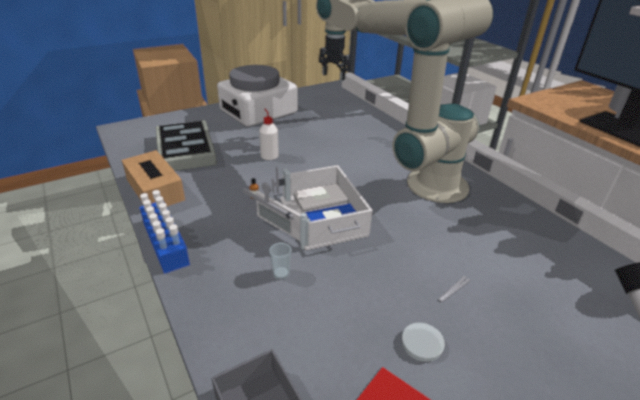

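View pics/top0.png

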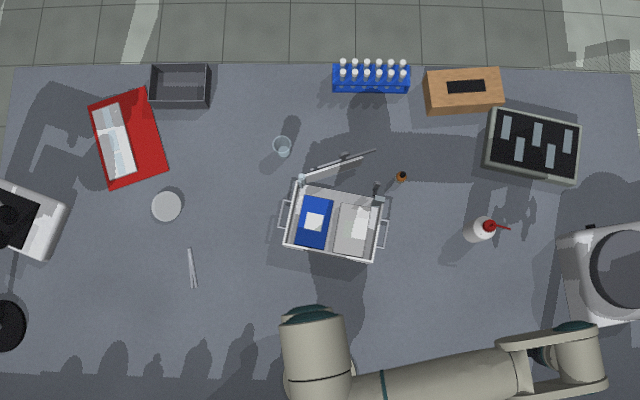

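View pics/wrist0.png

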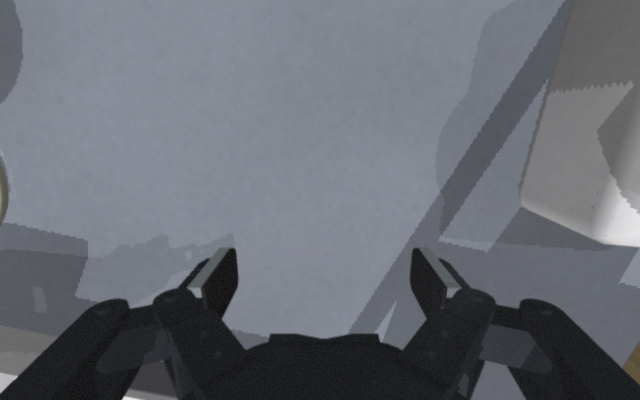

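The top view shows the carrier at about (335,225), with its open gate along (300,180)-(375,150) and the catch near (376,187). I'll zoom in.

```bash
python3 - <<'E'
import cv2
a=cv2.imread("pics/top0.png")[130:280,260:420]; cv2.imwrite("pics/top0z.png",cv2.resize(a,None,fx=4.9,fy=3.9*4.9/3.9/1.25,interpolation=cv2.INTER_CUBIC)) 
a=cv2.imread("pics/top0.png")[135:275,265:415]; cv2.imwrite("pics/top0z.png",cv2.resize(a,None,fx=4,fy=4,interpolation=cv2.INTER_CUBIC))
a=cv2.imread("pics/scene0.png")[155:255,240:380]; cv2.imwrite("pics/scene0z.png",cv2.resize(a,None,fx=5,fy=5,interpolation=cv2.INTER_CUBIC))
E
```

```text
(no output)
```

View pics/top0z.png

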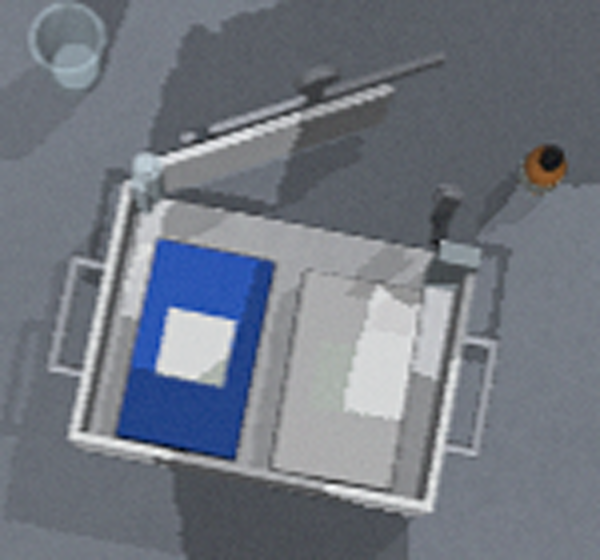

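View pics/scene0z.png

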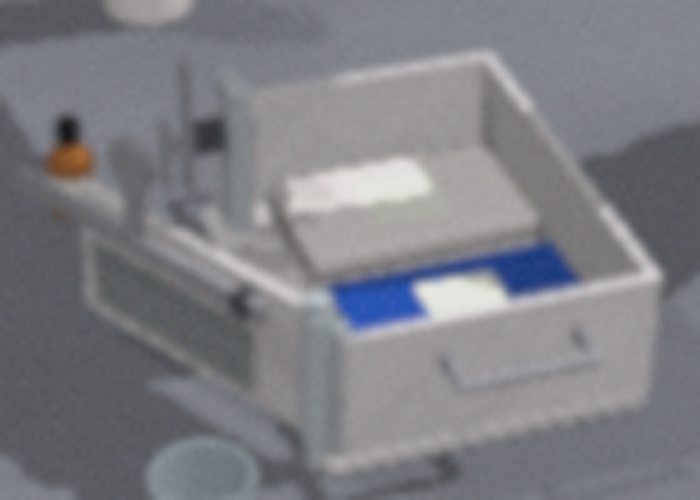

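```bash
cat > h.py <<'E'
import numpy as np, cv2
from scipy.optimize import least_squares
from scipy.spatial.transform import Rotation as Ro
def rz(a): return np.array([[np.cos(a),-np.sin(a),0],[np.sin(a),np.cos(a),0],[0,0,1]])
def car2w(p,X): return rz(p[2])@np.asarray(X,float)+np.array([p[0],p[1],0])
def gate2w(p,g,X): return car2w(p,rz(g)@np.asarray(X,float)+np.array([.1,.115,0]))
def bar2g(a,X):  # bar frame->gate; positive raises -y end: rotate about x by -a
    return np.array([.012,-.045,.098])+Ro.from_rotvec([-a,0,0]).apply(X)
def bar2w(p,g,a,X): return gate2w(p,g,bar2g(a,X))
TH=[0,-.085,.054]
def proj(c,X,R=None,t=None):
    R=c["R"] if R is None else R; t=c["t"] if t is None else t
    return cv2.projectPoints(np.atleast_2d(X).astype(float),cv2.Rodrigues(np.array(R))[0],np.array(t,float),np.array(c["camera_matrix"]),np.array(c["dist_coeffs"]))[0][:,0]
def wristRt(c,s):
    T=np.eye(4);T[:3,:3]=Ro.from_euler('xyz',s["eef_rot"]).as_matrix();T[:3,3]=s["tool_pos"]
    W=np.linalg.inv(T@np.array(c["T_tool_cam"]));return W[:3,:3],W[:3,3]
E
python3 - <<'E'
from h import *
from station import viewer
T=viewer.camera("top");S=viewer.camera("scene")
zt=lambda u,v:((u+.5)/4-.5+265,(v+.5)/4-.5+135)
zs=lambda u,v:((u+.5)/5-.5+240,(v+.5)/5-.5+155)
obs=[(T,'c',[-.1,.13,.097],zt(70,438)),(T,'c',[-.1,-.13,.097],zt(434,512)),
(S,'c',[-.1,.13,.097],zs(661,270)),(S,'c',[-.1,-.13,.097],zs(487,52)),
(T,'b',[0,-.185,.0],zt(444,58)),(T,'b',[0,-.085,.068],zt(320,68)),(T,'g',[-.004,-.185,.110],zt(393,93)),
(S,'b',[0,-.085,.054],zs(130,170)),(S,'g',[.0,-.185,.11],zs(88,228))]
def f(q):
    r=[]
    for c,k,X,uv in obs:
        W=car2w(q,X) if k=='c' else gate2w(q,q[3],X) if k=='g' else bar2w(q,q[3],0,X)
        r.append(proj(c,W)[0]-uv)
    return np.ravel(r)
s=least_squares(f,[.55,0,-.19,.45],loss='soft_l1')
print(s.x);print(f(s.x).reshape(-1,2).round(1))
p=s.x[:3]
print('thumb',bar2w(p,s.x[3],0,TH),'shut',bar2w(p,0,0,TH),'hinge',car2w(p,[.1,.115,0]),'notch',car2w(p,[.112,-.1,.091]))
def draw(c,X,im,o,k,col):
    for u in proj(c,X): cv2.circle(im,tuple(int(x) for x in ((u-o)*k)),3,col,-1)
for n,c,o,k,w,h in(("t",T,(265,135),4,150,140),("s",S,(240,155),5,140,100)):
    im=cv2.resize(c["image"][o[1]:o[1]+h,o[0]:o[0]+w,::-1],None,fx=k,fy=k,interpolation=cv2.INTER_CUBIC)
    g=s.x[3]
    draw(c,[car2w(p,X) for X in [[.1,.13,.097],[.1,-.13,.097],[.119,-.1,.105],[-.1,.13,.097],[-.1,-.13,.097],[.107,-.1,.146]]],im,np.array(o),k,(0,0,255))
    draw(c,[gate2w(p,g,X) for X in [[0,0,.11],[0,-.185,.11],[0,-.185,.02]]],im,np.array(o),k,(0,255,0))
    draw(c,[bar2w(p,g,0,X) for X in [[0,0,0],[0,-.185,0],TH]],im,np.array(o),k,(255,0,255))
    cv2.imwrite(f"pics/fit_{n}.png",im)
E
```

```text
[ 0.45513294 -0.03779607 -0.18444288  0.51615549]
[[ 0.1 -0. ]
 [ 0.  -0.7]
 [ 0.2  1. ]
 [ 0.3 -0.3]
 [-0.2 -0.4]
 [-0.5  1.3]
 [ 0.2 -0.5]
 [ 0.5 -1.3]
 [-0.6 -9.7]]
thumb [ 0.62820966 -0.06209175  0.152     ] shut [ 0.56248228 -0.07308232  0.152     ] hinge [0.57452767 0.05691348 0.        ] notch [ 0.54689337 -0.1566406   0.091     ]
```

View pics/fit_t.png

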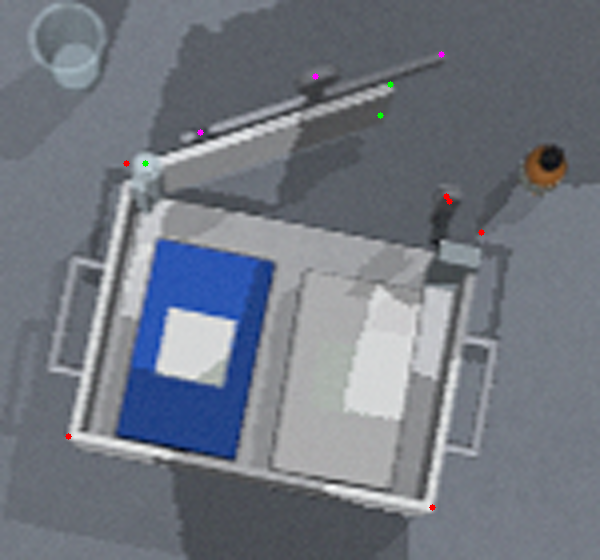

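View pics/fit_s.png

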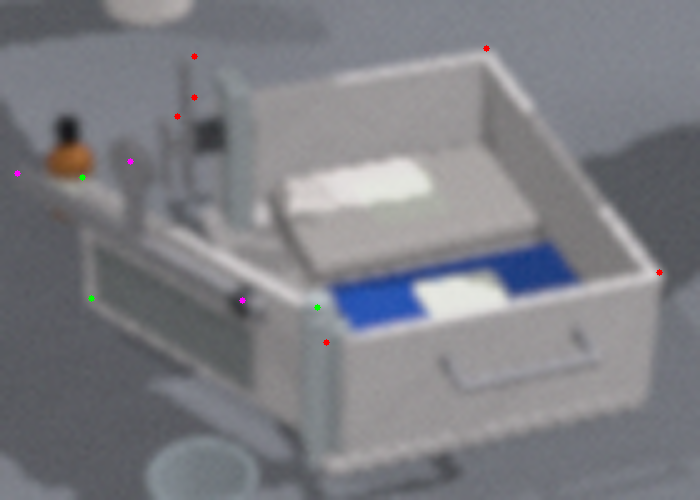

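Request:
{"api": "drive_tool", "payload": {"motion": [[[0.028,0.025,0.005,0,0,0.092],[0.028,0.025,0.005,0,0,0.092],[0.028,0.025,0.005,0,0,0.092],[0.028,0.025,0.005,0,0,0.092],[0.028,0.025,0.005,0,0,0.092],[0.028,0.025,0.005,0,0,0.092],[0.028,0.025,0.005,0,0,0.092],[0.028,0.025,0.005,0,0,0.092],[0.028,0.025,0.005,0,0,0.092],[0.028,0.025,0.005,0,0,0.092],[0.028,0.025,0.005,0,0,0.092],[0.028,0.025,0.005,0,0,0.092],[0.028,0.025,0.005,0,0,0.092],[0.028,0.025,0.005,0,0,0.092],[0.028,0.025,0.005,0,0,0.092],[0.028,0.025,0.005,0,0,0.092],[0.028,0.024,0.005,0,0,0.092],[0.026,0.024,0.005,0,0,0.096],[0,0,0,0,0,0],[0,0,0,0,0,0]]], "hand": 0}}

```text
time: 2.75
tool_pos: [0.6275, -0.0621, 0.321]
eef_rot: [-3.141, -0.0, 1.901]
wrist_force: [-0.0, 0.5, -0.2]
finger_gap: 1.004
```

```bash
cat > look.py <<'E'
from h import *
from station import viewer,readout
import sys
p=np.array([0.4551,-.0378,-.1844]);g=float(sys.argv[2]);a=float(sys.argv[3])
s=readout.sense();c=viewer.camera("wrist");R,t=wristRt(c,s)
im=c["image"][:,:,::-1].copy();cv2.imwrite(f"pics/{sys.argv[1]}.png",im)
print({k:np.round(s[k],4) for k in("time","tool_pos","eef_rot","wrist_force","finger_gap")})
for col,X in(((0,0,255),[car2w(p,X) for X in [[.119,-.1,.105],[-.1,.13,.097],[-.1,-.13,.097],[.107,-.1,.146],[.1,.115,.11]]]),((0,255,0),[gate2w(p,g,X) for X in [[0,-.01,.11],[0,-.185,.11]]]),((255,0,255),[bar2w(p,g,a,X) for X in [[0,0,0],[0,-.185,0],TH]])):
    for u in proj(c,X,R,t):
        print(u.round(1))
        cv2.circle(im,tuple(int(round(x)) for x in u),2,col,-1)
cv2.imwrite(f"pics/{sys.argv[1]}_o.png",im)
E
python3 look.py w1 .516 0
```

```text
{'time': np.float64(2.75), 'tool_pos': array([ 0.6275, -0.0621,  0.321 ]), 'eef_rot': array([-3.1409e+00, -1.0000e-04,  1.9009e+00]), 'wrist_force': array([-0.0181,  0.5289, -0.2023]), 'finger_gap': np.float64(1.0035)}
[246.9 225.9]
[155.2 -50.1]
[ 82.4 163.1]
[228.8 233.5]
[313.2  62. ]
[313.3  71.7]
[314.8 218.9]
[324.  104.8]
[324.2 247. ]
[324.1 184.1]
```

View pics/w1_o.png

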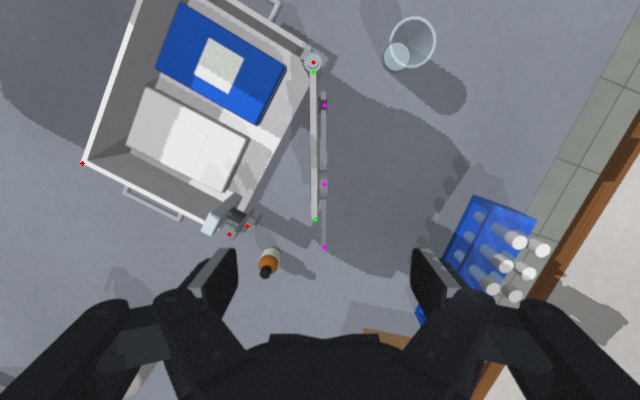

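View pics/w1.png

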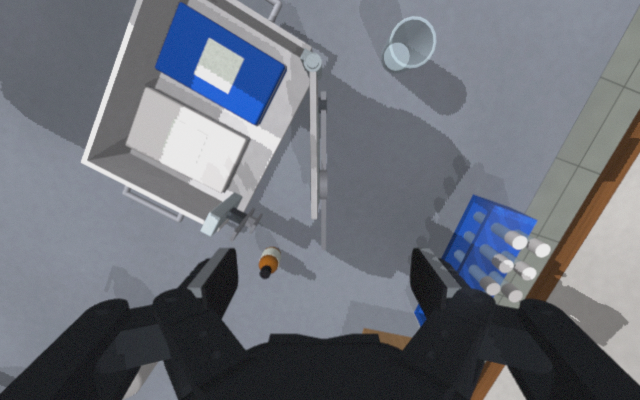

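```bash
python3 - <<'E'
import cv2
for n in("w1","w1_o"):
    a=cv2.imread(f"pics/{n}.png")[150:260,190:350]; cv2.imwrite(f"pics/{n}z.png",cv2.resize(a,None,fx=5,fy=5,interpolation=cv2.INTER_CUBIC))
E
```

```text
(no output)
```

View pics/w1z.png

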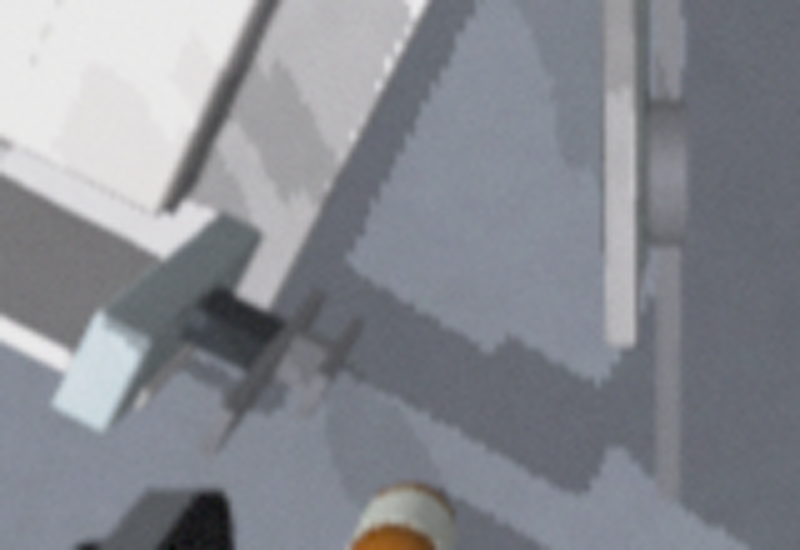

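View pics/w1_oz.png

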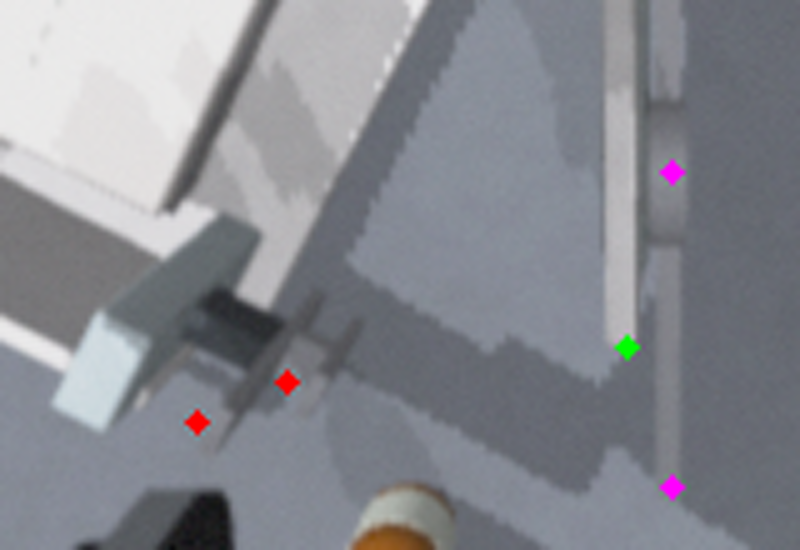

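```bash
python3 - <<'E'
from h import *
from station import viewer,readout
p=np.array([0.4551,-.0378,-.1844])
s=readout.sense();c=viewer.camera("wrist");R,t=wristRt(c,s)
im=cv2.imread("pics/w1.png")
for d in(6,8,10):
    z=cv2.resize(im[150:260,190:350],None,fx=5,fy=5,interpolation=cv2.INTER_CUBIC)
    for col,X in(((0,0,255),[[x,y,.105] for x,y in((.117,-.107),(.121,-.107),(.121,-.093),(.117,-.093))]),((0,255,0),[[.107,-.107,.091],[.107,-.107,.146],[.107,-.093,.146],[.107,-.093,.091]])):
        u=proj(c,[car2w(p,np.array(x)+[d/1000,0,0]) for x in X],R,t)
        cv2.polylines(z,[np.int32(((u-[190,150]+.5)*5).round())],True,col,1)
    cv2.imwrite(f"pics/c{d}.png",z[230:500,150:450])
cv2.imwrite("pics/cc.png",np.hstack([cv2.imread(f"pics/c{d}.png")[:,:260] for d in(6,8,10)]))
E
```

```text
(no output)
```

View pics/cc.png

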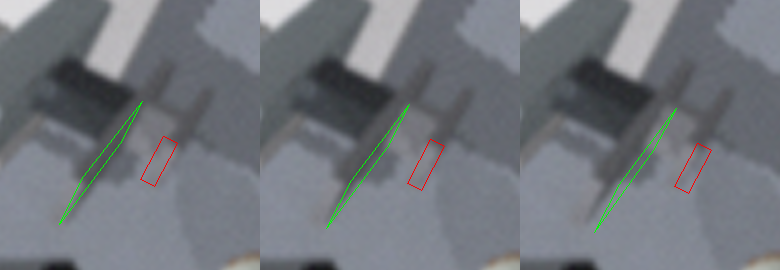

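Request:
{"api": "drive_tool", "payload": {"motion": [[[-0.0005,0,-0.018,0,0,0],[0,0,-0.03,0,0,0],[0,0,-0.03,0,0,0],[0,0,-0.03,0,0,0],[0,0,-0.03,0,0,0],[0,0,-0.02,0,0,0],[0,0,-0.015,0,0,0],[0,0,-0.01,0,0,0],[0,0,-0.004,0,0,0],[0,0,0,0,0,0]]], "hand": 0.4, "force": 30}}

```text
time: 4.1
tool_pos: [0.6274, -0.0618, 0.1347]
eef_rot: [3.141, 0.0, 1.902]
wrist_force: [0.3, 0.3, -0.4]
finger_gap: 0.602
```

```bash
python3 look.py w2 .516 0
```

```text
{'time': np.float64(4.1), 'tool_pos': array([ 0.6274, -0.0618,  0.1347]), 'eef_rot': array([3.1411e+00, 3.0000e-04, 1.9017e+00]), 'wrist_force': array([ 0.3065,  0.3408, -0.3825]), 'finger_gap': np.float64(0.6018)}
[179.3 320.5]
[ -74.7 -278.8]
[-142.4  205.2]
[124.5 360.2]
[300.2  -7. ]
[300.6  15.7]
[306.4 311.1]
[324.2  90.9]
[324.2 352.1]
[324.4 268.7]
```

View pics/w2.png

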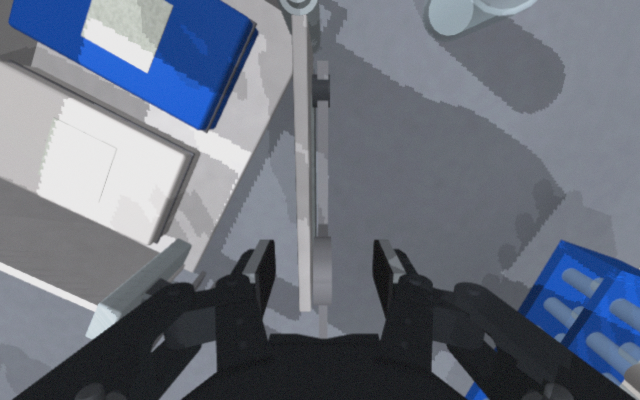

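Thumb plate at (322,270) lies centred between the pads, so I can pinch.

Request:
{"api": "drive_tool", "payload": {"motion": [[[0,0,0,0,0,0],[0,0,0,0,0,0],[0,0,0,0,0,0],[0,0,0,0,0,0],[0,0,0,0,0,0],[0,0,0,0,0,0]]], "hand": 1, "force": 30}}

```text
time: 4.9
tool_pos: [0.6273, -0.0618, 0.1347]
eef_rot: [3.141, 0.0, 1.902]
wrist_force: [-1.9, 0.0, 3.1]
finger_gap: 0.088
```

Request:
{"api": "drive_tool", "payload": {"motion": [[[-0.0007,0.0021,0.0034,0,0,0],[-0.0008,0.0022,0.0033,0,0,0],[-0.0008,0.0024,0.0032,0,0,0],[-0.0008,0.0025,0.0031,0,0,0],[0,0,0,0,0,0],[0,0,0,0,0,0]]]}}

```text
time: 5.65
tool_pos: [0.6239, -0.0521, 0.1471]
eef_rot: [-3.141, -0.001, 1.902]
wrist_force: [-1.8, -1.2, -4.2]
finger_gap: 0.089
```

```bash
python3 look.py w3 .516 0.16; python3 - <<'E'
from station import viewer
import cv2
c=viewer.camera("scene")["image"][145:255,230:370,::-1]
cv2.imwrite("pics/s3.png",cv2.resize(c,None,fx=5,fy=5,interpolation=cv2.INTER_CUBIC))
E
```

```text
{'time': np.float64(5.65), 'tool_pos': array([ 0.6239, -0.0521,  0.1471]), 'eef_rot': array([-3.1411e+00, -1.0000e-03,  1.9023e+00]), 'wrist_force': array([-1.8226, -1.2067, -4.2149]), 'finger_gap': np.float64(0.0886)}
[189.2 321.1]
[ -33.5 -217.2]
[-108.5  213.9]
[141.2 357.6]
[302.8  24.2]
[303.2  44.2]
[307.8 312.5]
[324.5 110.2]
[324.4 380.1]
[324.7 270.2]
```

View pics/w3_o.png

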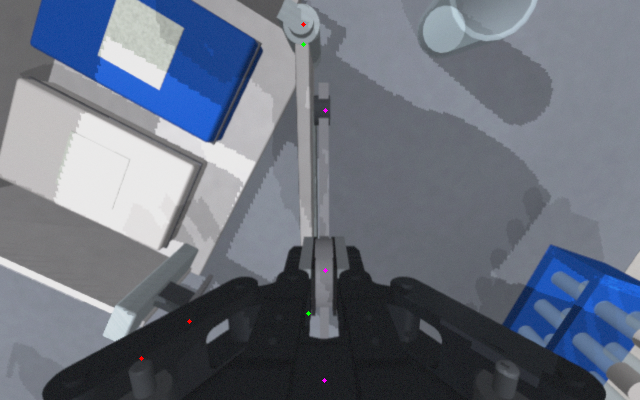

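View pics/s3.png

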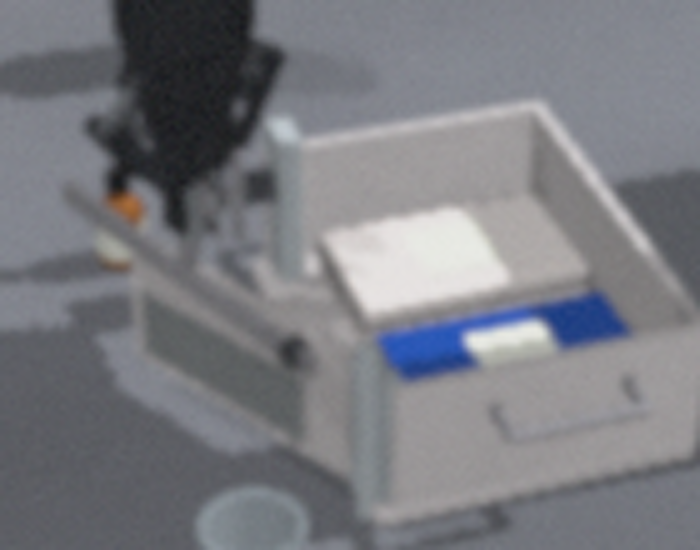

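```bash
cat > arc.py <<'E'
from h import *
from station import readout
import sys
n=int(sys.argv[1]);d=float(sys.argv[2])
H=np.array([.5745,.0569,0]);r=readout.sense()["tool_pos"]-H
P=[rz(-d*i)@r for i in range(n+1)]
print([[round(x,4) for x in (b-a)[:2]]+[0,0,0,-d] for a,b in zip(P,P[1:])])
E
python3 arc.py 12 .036
```

```text
[[np.float64(-0.004), np.float64(-0.0017), 0, 0, 0, -0.036], [np.float64(-0.004), np.float64(-0.0016), 0, 0, 0, -0.036], [np.float64(-0.0041), np.float64(-0.0014), 0, 0, 0, -0.036], [np.float64(-0.0041), np.float64(-0.0013), 0, 0, 0, -0.036], [np.float64(-0.0042), np.float64(-0.0011), 0, 0, 0, -0.036], [np.float64(-0.0042), np.float64(-0.001), 0, 0, 0, -0.036], [np.float64(-0.0042), np.float64(-0.0008), 0, 0, 0, -0.036], [np.float64(-0.0043), np.float64(-0.0007), 0, 0, 0, -0.036], [np.float64(-0.0043), np.float64(-0.0005), 0, 0, 0, -0.036], [np.float64(-0.0043), np.float64(-0.0004), 0, 0, 0, -0.036], [np.float64(-0.0043), np.float64(-0.0002), 0, 0, 0, -0.036], [np.float64(-0.0043), np.float64(-0.0), 0, 0, 0, -0.036]]
```

Request:
{"api": "drive_tool", "payload": {"motion": [[[-0.004,-0.0017,0,0,0,-0.036],[-0.004,-0.0016,0,0,0,-0.036],[-0.0041,-0.0014,0,0,0,-0.036],[-0.0041,-0.0013,0,0,0,-0.036],[-0.0042,-0.0011,0,0,0,-0.036],[-0.0042,-0.001,0,0,0,-0.036],[-0.0042,-0.0008,0,0,0,-0.036],[-0.0043,-0.0007,0,0,0,-0.036],[-0.0043,-0.0005,0,0,0,-0.036],[-0.0043,-0.0004,0,0,0,-0.036],[0,0,0,0,0,0],[0,0,0,0,0,0]]]}}

```text
time: 7.25
tool_pos: [0.5824, -0.0629, 0.1472]
eef_rot: [-3.141, -0.0, 1.542]
wrist_force: [0.9, 4.1, -9.0]
finger_gap: 0.085
```

```bash
cat > st.py <<'E'
from h import *
from station import readout
s=readout.sense();H=np.array([.5745,.0569,0]);r=s["tool_pos"]-H
p=np.array([0.4551,-.0378,-.1844])
# gate angle from tool pos given gate-frame x .0112
ang=np.arctan2(r[1],r[0]);rr=np.hypot(r[0],r[1])
g0=ang-p[2]-(-np.arccos(.0112/rr))
print("g_pos",g0.round(4),"g_yaw",(s["eef_rot"][2]-1.5708-p[2]).round(4),"r",rr.round(4),"z",s["tool_pos"][2].round(4),"t",s["time"])
f=rz(-(g0+p[2]))@s["wrist_force"];m=rz(-(g0+p[2]))@s["torque"];print("F gate frame",f.round(2),"M",m.round(2))
E
python3 st.py;python3 look.py w4 .156 .155
```

```text
g_pos 0.1568 g_yaw 0.1557 r 0.1201 z 0.1472 t 7.25
F gate frame [ 0.79  4.13 -9.02] M [ 0.51 -0.12  0.17]
{'time': np.float64(7.25), 'tool_pos': array([ 0.5824, -0.0629,  0.1472]), 'eef_rot': array([-3.1415e+00, -2.0000e-04,  1.5421e+00]), 'wrist_force': array([ 0.9   ,  4.1092, -9.0164]), 'finger_gap': np.float64(0.0854)}
[289.6 341.6]
[-47.7 -60. ]
[ 13.2 328.7]
[263.4 386.9]
[302.5  23.5]
[302.8  43.6]
[307.6 312. ]
[324.2 109.6]
[324.2 378.5]
[324.4 269.8]
```

View pics/w4_o.png

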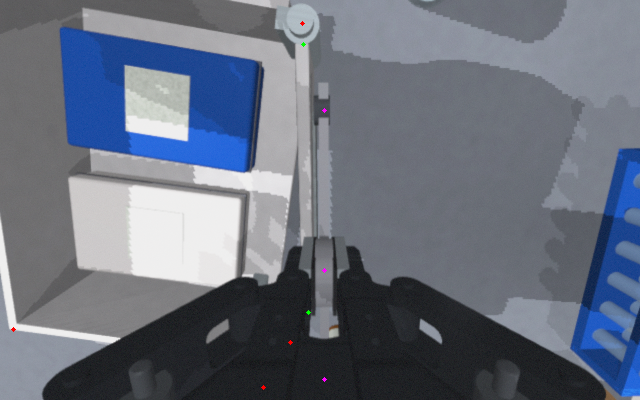

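Request:
{"api": "drive_tool", "payload": {"motion": [[[-0.0022,0.0002,-0.0003,0,0,-0.018],[-0.0022,0,0,0,0,-0.018],[-0.0022,0,0,0,0,-0.018],[-0.001,0,0,0,0,-0.008],[0,0,0,0,0,0],[0,0,0,0,0,0]]]}}

```text
time: 8.05
tool_pos: [0.5749, -0.0631, 0.1473]
eef_rot: [3.141, 0.0, 1.48]
wrist_force: [1.1, -0.2, -5.4]
finger_gap: 0.09
```

```bash
python3 st.py; python3 - <<'E'
from station import viewer
import cv2
c=viewer.camera("scene")["image"][145:255,230:370,::-1]
cv2.imwrite("pics/s5.png",cv2.resize(c,None,fx=5,fy=5,interpolation=cv2.INTER_CUBIC))
c=viewer.camera("top")["image"][135:235,300:420,::-1]
cv2.imwrite("pics/t5.png",cv2.resize(c,None,fx=5,fy=5,interpolation=cv2.INTER_CUBIC))
E
```

```text
g_pos 0.0944 g_yaw 0.0932 r 0.12 z 0.1473 t 8.05
F gate frame [ 1.11 -0.13 -5.4 ] M [-0.26 -0.24  0.27]
```

View pics/s5.png

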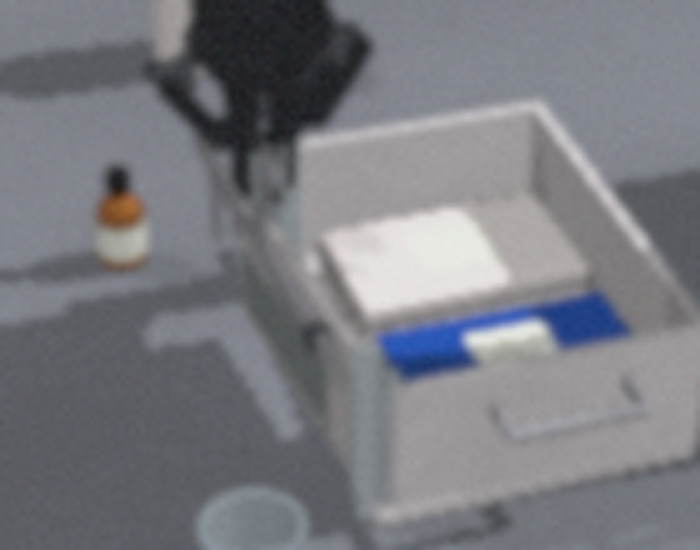

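View pics/t5.png

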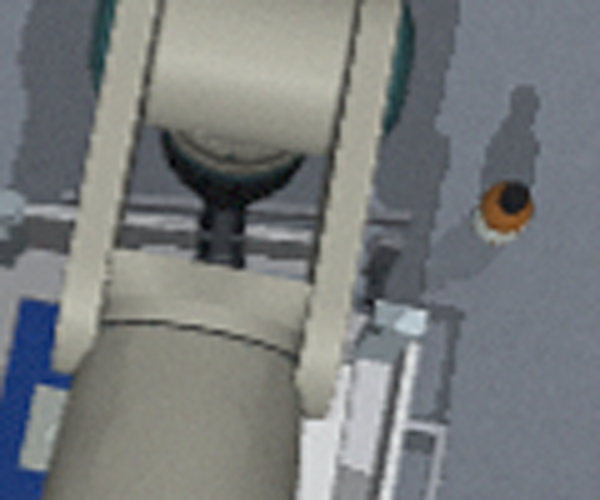

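Request:
{"api": "drive_tool", "payload": {"motion": [[[-0.0005,0,0,0,0,-0.004],[-0.0005,0,0,0,0,-0.004],[-0.0005,0,0,0,0,-0.004],[-0.0005,0,0,0,0,-0.004],[-0.0005,0,0,0,0,-0.004],[0,0,0,0,0,0],[0,0,0,0,0,0]]]}}

```text
time: 9.02
tool_pos: [0.5724, -0.0631, 0.1473]
eef_rot: [3.141, 0.0, 1.46]
wrist_force: [3.0, -3.8, -2.5]
finger_gap: 0.09
```

```bash
python3 st.py
```

```text
g_pos 0.0736 g_yaw 0.0732 r 0.12 z 0.1473 t 9.025
F gate frame [ 3.36 -3.4  -2.49] M [-0.78 -0.43  0.18]
```

Request:
{"api": "drive_tool", "payload": {"motion": [[[-0.0002,0,0,0,0,-0.002],[-0.0003,0,0,0,0,-0.002],[-0.0002,0,0,0,0,-0.002],[0,0,0,0,0,0]]]}}

```text
time: 9.52
tool_pos: [0.5718, -0.0631, 0.1473]
eef_rot: [3.141, 0.0, 1.454]
wrist_force: [2.4, -4.9, -1.4]
finger_gap: 0.092
```

Request:
{"api": "drive_tool", "payload": {"motion": [[[-0.0002,0,0,0,0,-0.002],[-0.0003,0,0,0,0,-0.002],[-0.0002,0,0,0,0,-0.002],[0,0,0,0,0,0]]]}}

```text
time: 10.02
tool_pos: [0.5711, -0.0631, 0.1473]
eef_rot: [3.141, 0.0, 1.448]
wrist_force: [2.8, -5.2, -1.8]
finger_gap: 0.086
```

```bash
python3 st.py
```

```text
g_pos 0.0623 g_yaw 0.0612 r 0.12 z 0.1473 t 10.025
F gate frame [ 3.39 -4.85 -1.8 ] M [-0.84 -0.49  0.21]
```

Request:
{"api": "drive_tool", "payload": {"motion": [[[-0.0002,-0.0001,0,0,0,-0.002],[-0.0003,-0.0001,0,0,0,-0.002],[0,0,0,0,0,0]]]}}

```text
time: 10.4
tool_pos: [0.5705, -0.0631, 0.1472]
eef_rot: [3.141, 0.0, 1.444]
wrist_force: [2.1, -3.4, -2.1]
finger_gap: 0.088
```

Request:
{"api": "drive_tool", "payload": {"motion": [[[-0.0002,0,0,0,0,-0.002],[-0.0003,0,0,0,0,-0.002],[0,0,0,0,0,0]]]}}

```text
time: 10.78
tool_pos: [0.57, -0.0631, 0.1472]
eef_rot: [3.141, 0.0, 1.44]
wrist_force: [2.3, -3.6, -1.5]
finger_gap: 0.092
```

```bash
python3 st.py
```

```text
g_pos 0.0539 g_yaw 0.0532 r 0.1201 z 0.1472 t 10.775
F gate frame [ 2.74 -3.26 -1.53] M [-0.78 -0.53  0.12]
```

Request:
{"api": "drive_tool", "payload": {"motion": [[[-0.0002,0,0,0,0,-0.002],[-0.0002,0,0,0,0,-0.001],[0,0,0,0,0,0]]]}}

```text
time: 11.15
tool_pos: [0.5697, -0.0631, 0.1472]
eef_rot: [3.141, 0.0, 1.437]
wrist_force: [4.1, -4.2, -0.5]
finger_gap: 0.09
```

Request:
{"api": "drive_tool", "payload": {"motion": [[[-0.0002,0,0,0,0,-0.002],[-0.0002,0,0,0,0,-0.001],[0,0,0,0,0,0]]]}}

```text
time: 11.52
tool_pos: [0.5693, -0.0631, 0.1472]
eef_rot: [3.141, 0.0, 1.434]
wrist_force: [3.2, -3.8, -2.8]
finger_gap: 0.087
```

```bash
python3 st.py
```

```text
g_pos 0.0475 g_yaw 0.0472 r 0.1201 z 0.1472 t 11.525
F gate frame [ 3.67 -3.3  -2.8 ] M [-0.71 -0.56  0.11]
```

Request:
{"api": "drive_tool", "payload": {"motion": [[[-0.0002,0,0,0,0,-0.002],[-0.0002,0,0,0,0,-0.001],[0,0,0,0,0,0]]]}}

```text
time: 11.9
tool_pos: [0.5689, -0.0631, 0.1472]
eef_rot: [3.141, 0.0, 1.431]
wrist_force: [2.5, -3.7, -2.5]
finger_gap: 0.087
```

Request:
{"api": "drive_tool", "payload": {"motion": [[[-0.0002,0,0,0,0,-0.002],[-0.0002,0,0,0,0,-0.001],[0,0,0,0,0,0]]]}}

```text
time: 12.28
tool_pos: [0.5685, -0.0631, 0.1472]
eef_rot: [3.141, 0.0, 1.428]
wrist_force: [4.1, -4.6, -1.6]
finger_gap: 0.087
```

```bash
python3 st.py
```

```text
g_pos 0.041 g_yaw 0.0412 r 0.1201 z 0.1472 t 12.275
F gate frame [ 4.67 -3.98 -1.65] M [-0.7  -0.54  0.17]
```

Request:
{"api": "drive_tool", "payload": {"motion": [[[-0.0002,0,0,0,0,-0.002],[-0.0002,0,0,0,0,-0.001],[0,0,0,0,0,0]]]}}

```text
time: 12.65
tool_pos: [0.5681, -0.0631, 0.1472]
eef_rot: [3.141, -0.0, 1.425]
wrist_force: [3.0, -4.4, -1.6]
finger_gap: 0.086
```

Request:
{"api": "drive_tool", "payload": {"motion": [[[-0.0002,0,0,0,0,-0.002],[-0.0002,0,0,0,0,-0.001],[0,0,0,0,0,0]]]}}

```text
time: 13.02
tool_pos: [0.5677, -0.063, 0.1472]
eef_rot: [3.141, -0.0, 1.422]
wrist_force: [4.2, -3.7, -2.2]
finger_gap: 0.086
```

```bash
python3 st.py
```

```text
g_pos 0.0345 g_yaw 0.0352 r 0.1201 z 0.1472 t 13.025
F gate frame [ 4.67 -3.01 -2.23] M [-0.72 -0.65  0.14]
```

Request:
{"api": "drive_tool", "payload": {"motion": [[[-0.0002,0,0,0,0,-0.002],[-0.0002,0,0,0,0,-0.001],[0,0,0,0,0,0]]]}}

```text
time: 13.4
tool_pos: [0.5673, -0.063, 0.1472]
eef_rot: [3.141, -0.0, 1.419]
wrist_force: [2.9, -3.8, -1.6]
finger_gap: 0.087
```

Request:
{"api": "drive_tool", "payload": {"motion": [[[-0.0002,0,0,0,0,-0.002],[-0.0002,0,0,0,0,-0.001],[0,0,0,0,0,0]]]}}

```text
time: 13.78
tool_pos: [0.567, -0.063, 0.1472]
eef_rot: [3.141, -0.0, 1.416]
wrist_force: [4.2, -3.2, -1.6]
finger_gap: 0.088
```

```bash
python3 st.py; python3 - <<'E'
from station import viewer
import cv2
c=viewer.camera("top")["image"][155:215,350:430,::-1]
cv2.imwrite("pics/t6.png",cv2.resize(c,None,fx=9,fy=9,interpolation=cv2.INTER_CUBIC))
c=viewer.camera("scene")["image"][160:215,240:320,::-1]
cv2.imwrite("pics/s6.png",cv2.resize(c,None,fx=9,fy=9,interpolation=cv2.INTER_CUBIC))
E
```

```text
g_pos 0.0283 g_yaw 0.0292 r 0.1201 z 0.1472 t 13.775
F gate frame [ 4.63 -2.46 -1.63] M [-0.68 -0.64  0.08]
```

View pics/t6.png

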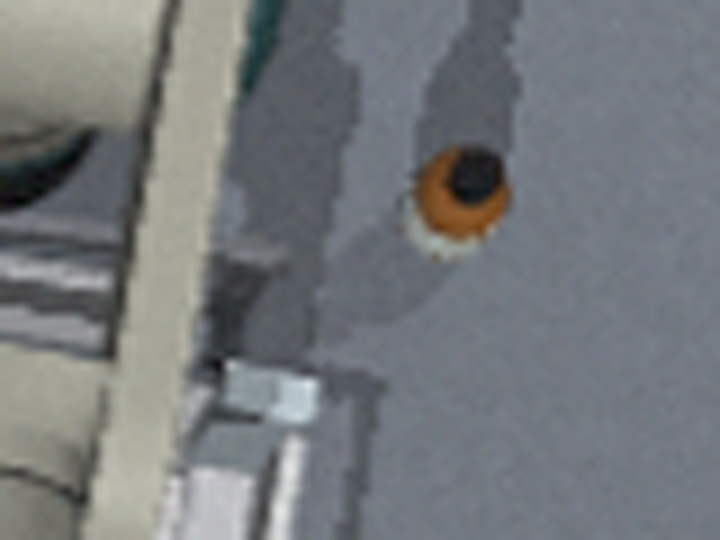

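View pics/s6.png

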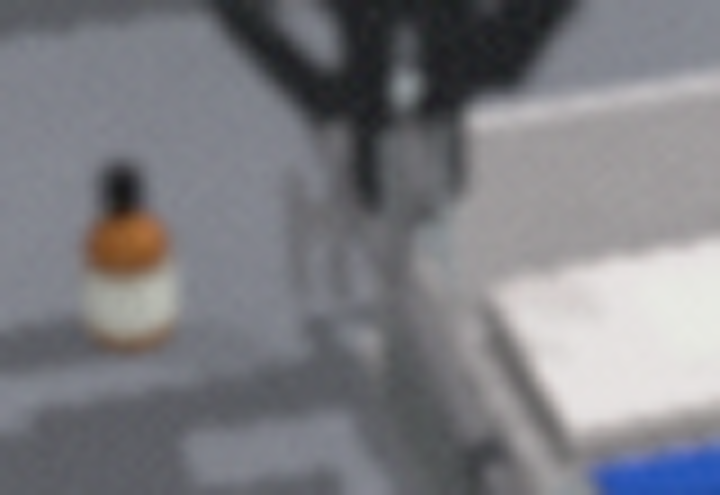

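Request:
{"api": "drive_tool", "payload": {"motion": [[[-0.0002,0,0,0,0,-0.002],[-0.0002,0,0,0,0,-0.001],[0,0,0,0,0,0]]]}}

```text
time: 14.25
tool_pos: [0.5668, -0.063, 0.1472]
eef_rot: [3.14, -0.0, 1.413]
wrist_force: [6.3, -4.0, -3.6]
finger_gap: 0.087
```

Request:
{"api": "drive_tool", "payload": {"motion": [[[-0.0002,0,0,0,0,-0.002],[-0.0002,0,0,0,0,-0.001],[0,0,0,0,0,0]]]}}

```text
time: 14.62
tool_pos: [0.5668, -0.063, 0.1472]
eef_rot: [3.139, -0.0, 1.41]
wrist_force: [7.2, -3.9, -3.8]
finger_gap: 0.089
```

```bash
python3 st.py
```

```text
g_pos 0.0268 g_yaw 0.0236 r 0.1202 z 0.1472 t 14.625
F gate frame [ 7.76 -2.75 -3.81] M [-0.58 -1.24  0.3 ]
```

Request:
{"api": "drive_tool", "payload": {"motion": [[[0.0006,0,0,0,0,0.005],[0.0005,0,0,0,0,0.005],[0.0005,0,0,0,0,0.004],[0,0,0,0,0,0],[0,0,0,0,0,0]]]}}

```text
time: 15.25
tool_pos: [0.5677, -0.0631, 0.1472]
eef_rot: [3.141, -0.0, 1.423]
wrist_force: [3.9, -4.6, -2.8]
finger_gap: 0.09
```

```bash
python3 st.py; python3 look.py w7 .036 .155
```

```text
g_pos 0.0347 g_yaw 0.0371 r 0.1201 z 0.1472 t 15.25
F gate frame [ 4.52 -3.95 -2.76] M [-0.64 -0.66  0.05]
{'time': np.float64(15.25), 'tool_pos': array([ 0.5677, -0.0631,  0.1472]), 'eef_rot': array([ 3.1408e+00, -1.0000e-04,  1.4235e+00]), 'wrist_force': array([ 3.8781, -4.5754, -2.7611]), 'finger_gap': np.float64(0.0896)}
[323.3 341.8]
[-41.  -11.8]
[ 54.9 356.1]
[304.3 388.9]
[303.2  23.3]
[303.5  43.4]
[307.8 311.9]
[324.7 109.5]
[324.3 378.5]
[324.9 269.8]
```

View pics/w7_o.png

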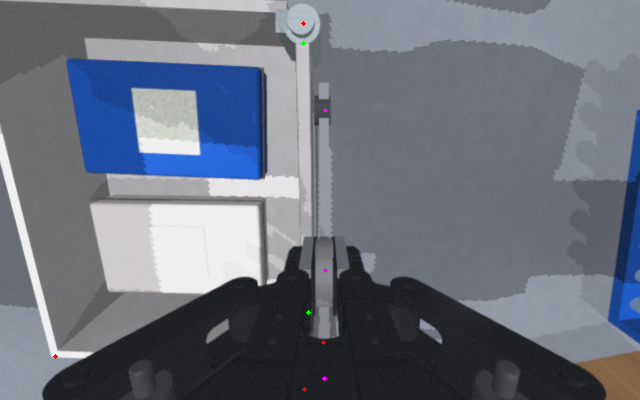

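Request:
{"api": "drive_tool", "payload": {"motion": [[[-0.0002,-0.0013,-0.0015,0,0,0],[-0.0002,-0.0013,-0.0016,0,0,0],[-0.0002,-0.0012,-0.0016,0,0,0],[0,0,0,0,0,0],[0,0,0,0,0,0]]]}}

```text
time: 15.92
tool_pos: [0.5672, -0.0669, 0.1428]
eef_rot: [3.14, -0.0, 1.424]
wrist_force: [5.0, -1.9, 5.3]
finger_gap: 0.088
```

```bash
python3 st.py
```

```text
g_pos 0.0354 g_yaw 0.0373 r 0.124 z 0.1428 t 15.925
F gate frame [ 5.19 -1.12  5.25] M [ 0.35 -0.67  0.08]
```

Request:
{"api": "drive_tool", "payload": {"motion": [[[-0.0001,-0.0006,-0.0008,0,0,0],[-0.0001,-0.0006,-0.0008,0,0,0],[0,0,0,0,0,0]]]}}

```text
time: 16.3
tool_pos: [0.5668, -0.0684, 0.1408]
eef_rot: [3.141, 0.001, 1.423]
wrist_force: [3.8, -3.2, 5.2]
finger_gap: 0.088
```

Request:
{"api": "drive_tool", "payload": {"motion": [[[-0.0001,-0.0006,-0.0008,0,0,0],[0,0,0,0,0,0]]]}}

```text
time: 16.55
tool_pos: [0.5667, -0.069, 0.14]
eef_rot: [3.141, 0.0, 1.423]
wrist_force: [4.8, -3.2, 3.9]
finger_gap: 0.089
```

```bash
python3 st.py
```

```text
g_pos 0.0337 g_yaw 0.037 r 0.1262 z 0.14 t 16.55
F gate frame [ 5.24 -2.46  3.85] M [ 0.08 -0.76  0.  ]
```

Request:
{"api": "drive_tool", "payload": {"motion": [[[0,-0.0006,-0.0008,0,0,0],[-0.0001,-0.0006,-0.0008,0,0,0],[0,0,0,0,0,0]]]}}

```text
time: 16.92
tool_pos: [0.5666, -0.0702, 0.1383]
eef_rot: [3.141, 0.001, 1.423]
wrist_force: [4.2, -3.6, 4.8]
finger_gap: 0.092
```

Request:
{"api": "drive_tool", "payload": {"motion": [[[0,-0.0005,-0.0008,0,0,0],[-0.0001,-0.0006,-0.0008,0,0,0],[0,0,0,0,0,0]]]}}

```text
time: 17.3
tool_pos: [0.5664, -0.0713, 0.1367]
eef_rot: [3.141, 0.0, 1.423]
wrist_force: [3.7, -3.1, 5.0]
finger_gap: 0.087
```

```bash
python3 st.py
```

```text
g_pos 0.0342 g_yaw 0.037 r 0.1284 z 0.1367 t 17.3
F gate frame [ 4.13 -2.46  4.95] M [-0.01 -0.7   0.06]
```

Request:
{"api": "drive_tool", "payload": {"motion": [[[0,-0.0005,-0.0008,0,0,0],[-0.0001,-0.0006,-0.0008,0,0,0],[0,0,0,0,0,0]]]}}

```text
time: 17.68
tool_pos: [0.5663, -0.0724, 0.135]
eef_rot: [3.142, 0.001, 1.424]
wrist_force: [4.4, -3.5, 3.8]
finger_gap: 0.09
```

Request:
{"api": "drive_tool", "payload": {"motion": [[[0,-0.0003,-0.0004,0,0,0],[0,0,-0.0002,0,0,0],[0,0,0,0,0,0]]]}}

```text
time: 18.05
tool_pos: [0.5663, -0.0726, 0.1347]
eef_rot: [3.141, 0.0, 1.424]
wrist_force: [2.9, -4.0, 5.6]
finger_gap: 0.089
```

```bash
python3 st.py
```

```text
g_pos 0.035 g_yaw 0.0372 r 0.1297 z 0.1347 t 18.05
F gate frame [ 3.48 -3.48  5.61] M [-0.02 -0.51  0.04]
```

Request:
{"api": "drive_tool", "payload": {"motion": [[[0,0,-0.0003,0,0,0],[0,0,0,0,0,0]]]}}

```text
time: 18.3
tool_pos: [0.5665, -0.0726, 0.1348]
eef_rot: [3.141, 0.0, 1.424]
wrist_force: [3.2, -2.2, 7.3]
finger_gap: 0.089
```

Request:
{"api": "drive_tool", "payload": {"motion": [[[0,-0.0001,-0.0002,0,0,0],[0,0,0,0,0,0]]]}}

```text
time: 18.55
tool_pos: [0.5665, -0.0726, 0.1347]
eef_rot: [3.141, 0.0, 1.424]
wrist_force: [3.3, -2.5, 7.4]
finger_gap: 0.088
```

```bash
python3 st.py;python3 look.py w8 .036 0
```

```text
g_pos 0.0364 g_yaw 0.0374 r 0.1298 z 0.1347 t 18.55
F gate frame [ 3.61 -1.97  7.38] M [ 0.09 -0.39  0.11]
{'time': np.float64(18.55), 'tool_pos': array([ 0.5665, -0.0726,  0.1347]), 'eef_rot': array([3.1406e+00, 3.0000e-04, 1.4238e+00]), 'wrist_force': array([ 3.2841, -2.4808,  7.3822]), 'finger_gap': np.float64(0.0879)}
[323.  343.4]
[-75.7 -43. ]
[ 37.1 358.5]
[302.3 395. ]
[300.8  -6.2]
[301.2  16.4]
[306.3 311.4]
[324.5  91.5]
[324.  352.4]
[324.5 269.2]
```

View pics/w8_o.png

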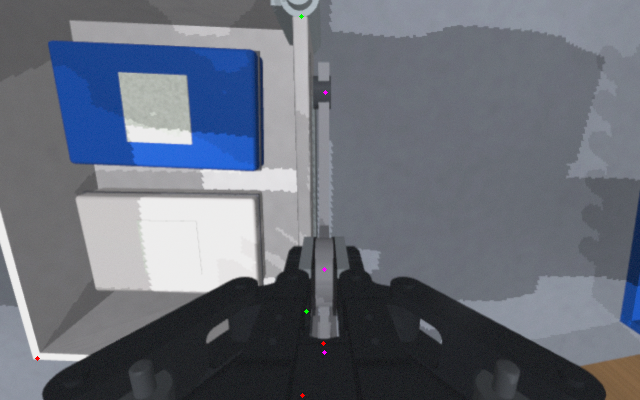

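Request:
{"api": "drive_tool", "payload": {"motion": [[[0,0,-0.0003,0,0,0],[0,0,0,0,0,0]]]}}

```text
time: 18.85
tool_pos: [0.5666, -0.0726, 0.1347]
eef_rot: [3.14, 0.0, 1.424]
wrist_force: [2.7, -2.3, 9.3]
finger_gap: 0.088
```

Request:
{"api": "drive_tool", "payload": {"motion": [[[0,0,0.0003,0,0,0],[0.0004,0,0.0002,0,0,0.003],[0.0004,0,0,0,0,0.003],[0.0004,0,0,0,0,0.003],[0,0,0,0,0,0],[0,0,0,0,0,0]]]}}

```text
time: 19.6
tool_pos: [0.5675, -0.0727, 0.1348]
eef_rot: [3.141, 0.0, 1.433]
wrist_force: [3.0, -2.7, 7.9]
finger_gap: 0.09
```

```bash
python3 st.py
```

```text
g_pos 0.0439 g_yaw 0.0463 r 0.1297 z 0.1348 t 19.6
F gate frame [ 3.36 -2.3   7.86] M [ 0.02 -0.32  0.03]
```

Request:
{"api": "drive_tool", "payload": {"motion": [[[0.0003,0,0,0,0,0.002],[0,0,0,0,0,0]]]}}

```text
time: 19.85
tool_pos: [0.5675, -0.0726, 0.1347]
eef_rot: [-3.141, 0.0, 1.435]
wrist_force: [-0.3, -2.5, 7.8]
finger_gap: 0.088
```

Request:
{"api": "drive_tool", "payload": {"motion": [[[0.0003,0,0,0,0,0.002],[0,0,0,0,0,0]]]}}

```text
time: 20.1
tool_pos: [0.5675, -0.0726, 0.1347]
eef_rot: [-3.14, 0.0, 1.436]
wrist_force: [-1.2, -1.9, 9.5]
finger_gap: 0.089
```

```bash
python3 st.py
```

```text
g_pos 0.0442 g_yaw 0.0499 r 0.1297 z 0.1347 t 20.1
F gate frame [-0.89 -2.01  9.47] M [-0.03  0.15 -0.13]
```

Request:
{"api": "drive_tool", "payload": {"motion": [[[0,0,0,0,0,0],[0,0,0,0,0,0],[0,0,0,0,0,0],[0,0,0,0,0,0]]], "hand": 0.65}}

```text
time: 20.6
tool_pos: [0.5679, -0.0723, 0.1338]
eef_rot: [-3.141, -0.0, 1.437]
wrist_force: [-0.5, 0.2, 0.9]
finger_gap: 0.352
```

```bash
python3 look.py w9 .044 0
```

```text
{'time': np.float64(20.6), 'tool_pos': array([ 0.5679, -0.0723,  0.1338]), 'eef_rot': array([-3.1408, -0.    ,  1.4369]), 'wrist_force': array([-0.4687,  0.1963,  0.9095]), 'finger_gap': np.float64(0.3518)}
[319.6 344.9]
[-77.  -48.7]
[ 32.1 356.4]
[297.9 396.8]
[301.5  -6.1]
[301.8  16.6]
[305.4 312.7]
[324.9  92.1]
[323.  353.7]
[323.8 270.9]
```

View pics/w9_o.png

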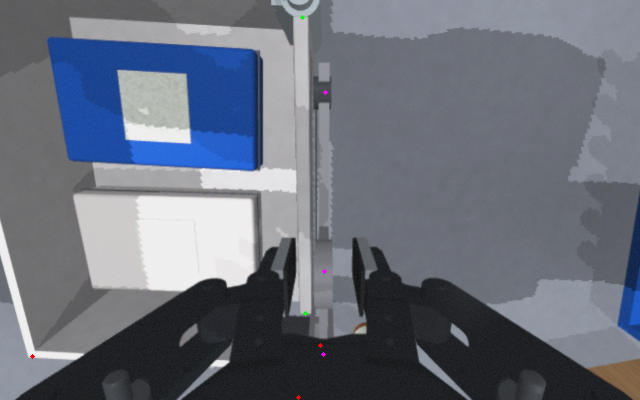

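Released. The gate holds and the thumb at (323,271) is clear of both pads. I'll raise straight up and inspect.

Request:
{"api": "drive_tool", "payload": {"motion": [[[0,0,0.01,0,0,0],[0,0,0.02,0,0,0],[0,0,0.03,0,0,0],[0,0,0.04,0,0,0],[0,0.02,0.04,0,0,0],[0,0.02,0.04,0,0,0],[0,0.02,0.02,0,0,0],[0,0,0,0,0,0],[0,0,0,0,0,0]]]}}

```text
time: 21.78
tool_pos: [0.5679, -0.0129, 0.3332]
eef_rot: [-3.14, 0.0, 1.437]
wrist_force: [0.3, 0.5, -0.9]
finger_gap: 0.347
```

```bash
python3 look.py w10 .044 0; python3 - <<'E'
from station import viewer
import cv2
im=cv2.imread("pics/w10_o.png")[140:270,240:400]; cv2.imwrite("pics/w10z.png",cv2.resize(im,None,fx=4.5,fy=4.5,interpolation=cv2.INTER_CUBIC))
c=viewer.camera("scene")["image"][150:260,230:370,::-1]
cv2.imwrite("pics/s10.png",cv2.resize(c,None,fx=5,fy=5,interpolation=cv2.INTER_CUBIC))
E
```

```text
{'time': np.float64(21.775), 'tool_pos': array([ 0.5679, -0.0129,  0.3332]), 'eef_rot': array([-3.1403e+00,  4.0000e-04,  1.4365e+00]), 'wrist_force': array([ 0.3149,  0.5181, -0.8748]), 'finger_gap': np.float64(0.3466)}
[327.5 274.6]
[160.1  96.7]
[178.2 283. ]
[318.6 290.5]
[321.4 117.6]
[321.4 126.1]
[320.9 256.6]
[330.6 153.9]
[329.  280.9]
[330.7 230.9]
```

View pics/w10.png

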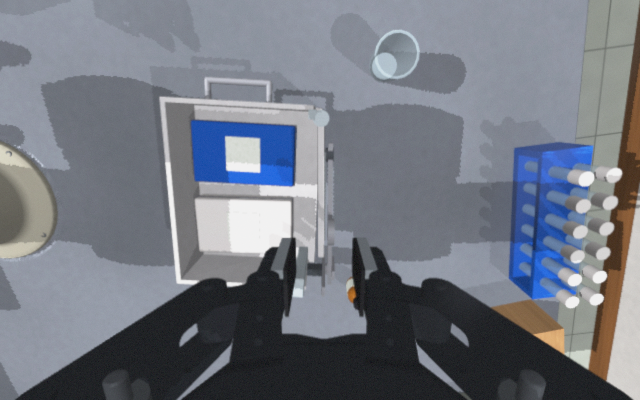

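View pics/w10z.png

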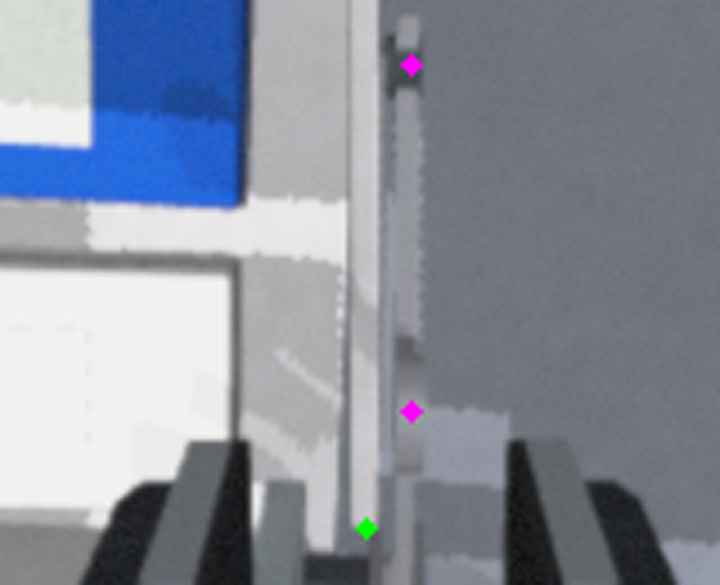

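View pics/s10.png

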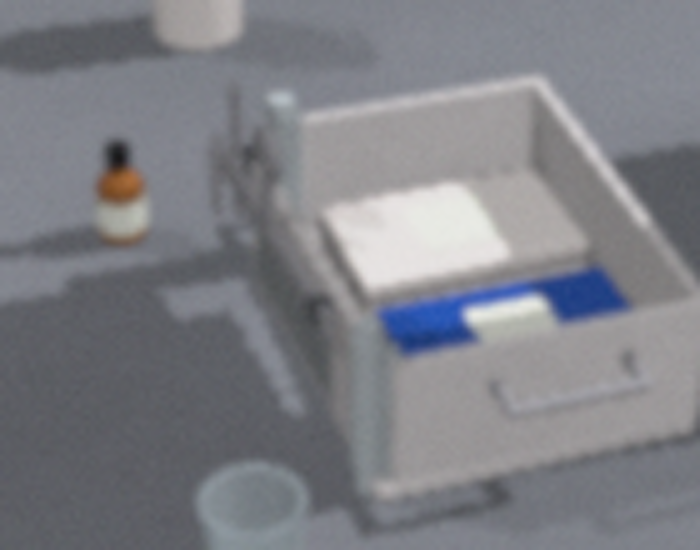

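Request:
{"api": "drive_tool", "payload": {"motion": [[[0,-0.02,0,0,0,0],[0,-0.02,-0.02,0,0,0],[0,-0.02,-0.03,0,0,0],[0,0,-0.04,0,0,0],[0,0,-0.03,0,0,0],[0,0,-0.02,0,0,0],[0,0,-0.01,0,0,0],[0,0,0,0,0,0],[0,0,0,0,0,0]]], "hand": 1}}

```text
time: 23.0
tool_pos: [0.5686, -0.0729, 0.1854]
eef_rot: [3.14, 0.0, 1.437]
wrist_force: [-0.2, 0.9, -0.6]
finger_gap: 0.001
```

```bash
python3 look.py w11 .044 0
```

```text
{'time': np.float64(23.0), 'tool_pos': array([ 0.5686, -0.0729,  0.1854]), 'eef_rot': array([3.1397e+00, 2.0000e-04, 1.4365e+00]), 'wrist_force': array([-0.2206,  0.8699, -0.6063]), 'finger_gap': np.float64(0.0014)}
[319.4 301. ]
[18.1 -9.2]
[ 83.4 313.3]
[302.8 333.3]
[305.8  24.8]
[305.9  41.4]
[308.1 272.9]
[323.4  97.4]
[322.2 309.9]
[322.6 230.3]
```

View pics/w11.png

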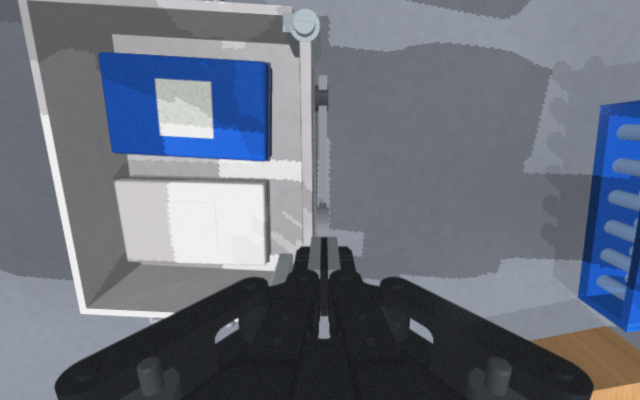

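Request:
{"api": "drive_tool", "payload": {"motion": [[[0,0,-0.006,0,0,0],[0,0,-0.005,0,0,0],[0,0,-0.001,0,0,0],[0,0,-0.001,0,0,0],[0,0,0,0,0,0]]]}}

```text
time: 23.68
tool_pos: [0.5682, -0.0724, 0.1712]
eef_rot: [3.141, 0.0, 1.437]
wrist_force: [0.2, -0.0, -0.5]
finger_gap: 0.0
```

Request:
{"api": "drive_tool", "payload": {"motion": [[[0,0,-0.001,0,0,0],[0,0,-0.001,0,0,0],[0,0,0,0,0,0]]]}}

```text
time: 24.05
tool_pos: [0.5681, -0.0724, 0.1691]
eef_rot: [-3.141, -0.0, 1.437]
wrist_force: [-0.6, 1.5, -0.7]
finger_gap: 0.001
```

Request:
{"api": "drive_tool", "payload": {"motion": [[[0,0,-0.0005,0,0,0],[0,0,-0.0005,0,0,0],[0,0,0,0,0,0]]]}}

```text
time: 24.42
tool_pos: [0.5681, -0.0724, 0.1682]
eef_rot: [-3.142, -0.0, 1.437]
wrist_force: [-0.5, 0.6, 0.0]
finger_gap: -0.004
```

Request:
{"api": "drive_tool", "payload": {"motion": [[[0,0,-0.0004,0,0,0],[0,0,-0.0004,0,0,0],[0,0,0,0,0,0]]]}}

```text
time: 24.8
tool_pos: [0.5682, -0.0725, 0.1679]
eef_rot: [3.141, 0.0, 1.437]
wrist_force: [-1.5, 0.1, 3.8]
finger_gap: 0.002
```

Request:
{"api": "drive_tool", "payload": {"motion": [[[0,0,0.005,0,0,0],[0,0,0.02,0,0,0],[0,0,0.03,0,0,0],[0,0,0.04,0,0,0],[0,0.02,0.04,0,0,0],[0,0.02,0.03,0,0,0],[0,0.02,0,0,0,0],[0,0,0,0,0,0],[0,0,0,0,0,0]]]}}

```text
time: 25.92
tool_pos: [0.5679, -0.0127, 0.3306]
eef_rot: [-3.139, 0.0, 1.437]
wrist_force: [0.3, 0.1, 0.4]
finger_gap: -0.001
```

```bash
python3 look.py w12 .044 0; python3 - <<'E'
from station import viewer
import cv2
c=viewer.camera("top")["image"][130:280,260:420,::-1]
cv2.imwrite("pics/t12.png",cv2.resize(c,None,fx=4,fy=4,interpolation=cv2.INTER_CUBIC))
E
```

```text
{'time': np.float64(25.925), 'tool_pos': array([ 0.5679, -0.0127,  0.3306]), 'eef_rot': array([-3.1388e+00,  4.0000e-04,  1.4367e+00]), 'wrist_force': array([0.3409, 0.1235, 0.4024]), 'finger_gap': np.float64(-0.0006)}
[327.8 275.6]
[159.5  96.6]
[177.8 283.9]
[318.8 291.8]
[321.7 117.7]
[321.7 126.3]
[321.1 257.6]
[331.  154.2]
[329.3 281.9]
[331.  231.8]
```

View pics/w12_o.png

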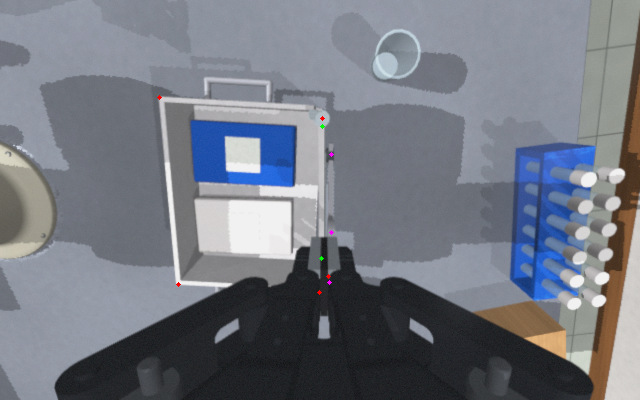

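Contact came at z = 0.168, which is exactly the level-bar height, so the bar is fully down. The gate overlay at (321,120)-(321,258) still matches. I'll hand in.

```bash
python3 -c "
from station import robot
print(robot.job_done())"
```

```text
the job is handed in; nothing more can be done
None
```

The gate is shut and latched, and it stayed shut after I let go. I handed the job in at about 26 s of the 51 s allowed.

**What I did:**
- I pinched the thumb plate, lifted the bar to about 0.155 rad with the gate open, and swung the gate in over the striker lip.
- I crept inwards until the bar met the back plate. The wrist force across the gate rose to about 8 N, of which roughly 4.6 N was the gate spring, so I estimate only a few newtons at the catch.
- I backed off about 1.7 mm at the catch, led the bar right down, eased the gate out until the bar rested on the lip, and released it.

**Last checks:**
- **Notch play:** the gate moved between back plate and lip by about 3.7 mm at the catch, against the 4 mm expected from the drawing.
- **Bar fully down:** after release, a light touch on top of the thumb plate met it at z = 0.168 m with 3.8 N, the height for a level bar.
- **Gate angle:** the wrist view still matched a gate angle of 0.044 rad with the robot clear.
- **Bystanders:** those in the last wrist view looked undisturbed. I did not inspect the dish, the forceps or the wash bottle again, but the arm stayed well away from them.

**One disagreement:** the pictures suggested the catch sat 6 to 9 mm further out than drawn, while touch put it at about 4 mm. I went by touch.

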